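# Skittles from the drying rack to the display rack, in reverse order

### The job

The four painted skittles are dry: move them from the brown drying rack to the white display rack in reverse order, so that the one that stood nearest the drying rack's black end goes into the display pocket farthest from the display rack's black end, and so on along the row. Leave all four standing upright in their pockets, let go and at rest.

Things in the scene. Friction and masses are not known exactly. Their poses are not given: they have to be found in the camera images.
- skittle_red_center (a point): centre (half-way up, on the axis) of the red wooden skittle, a turned piece 90 mm tall standing upright: a straight red cylinder 40 mm across from its flat foot up to 60 mm, then a narrow neck and a bare-wood knob head 32 mm across; about 75 g. The centre is 45 mm above the foot; z points from foot to head.
- skittle_yellow_center (a point): centre (half-way up, on the axis) of the yellow wooden skittle, a turned piece 90 mm tall standing upright: a straight yellow cylinder 40 mm across from its flat foot up to 60 mm, then a narrow neck and a bare-wood knob head 32 mm across; about 75 g. The centre is 45 mm above the foot; z points from foot to head.
- skittle_blue_center (a point): centre (half-way up, on the axis) of the blue wooden skittle, a turned piece 90 mm tall standing upright: a straight blue cylinder 40 mm across from its flat foot up to 60 mm, then a narrow neck and a bare-wood knob head 32 mm across; about 75 g. The centre is 45 mm above the foot; z points from foot to head.
- skittle_green_center (a point): centre (half-way up, on the axis) of the green wooden skittle, a turned piece 90 mm tall standing upright: a straight green cylinder 40 mm across from its flat foot up to 60 mm, then a narrow neck and a bare-wood knob head 32 mm across; about 75 g. The centre is 45 mm above the foot; z points from foot to head.
- drying_rack: Brown wooden drying rack, one skittle in each pocket at the start, 120 (x) x 344 (y) x 18 mm high, fixed. Four square pockets 58 x 58 mm, 8 mm deep (grey felt floor 10 mm above the table), centred at x = 0, y = -111, -37, 37, 111 mm. Its +y end has a black end block 34 mm high; the other end is plain. Origin: centre of the underside, at table height; z up, y along the row to the black end.
- display_rack: White display rack, empty at the start, 120 (x) x 344 (y) x 18 mm high, fixed. Four square pockets 58 x 58 mm, 8 mm deep (grey felt floor 10 mm above the table), centred at x = 0, y = -111, -37, 37, 111 mm. Its +y end has a black end block 34 mm high; the other end is plain. Origin: centre of the underside, at table height; z up, y along the row to the black end.
- tile_red: flat red colour tile, 22 x 40 x 4 mm, fixed on the drying rack's rim on the side towards the robot (on the rack's 18 mm top), in front of the pocket where the red skittle stands at the start: it keeps showing the original order. Origin: centre of its underside; 45 mm in -x of the skittle's axis.
- tile_yellow: flat yellow colour tile, 22 x 40 x 4 mm, fixed on the drying rack's rim on the side towards the robot (on the rack's 18 mm top), in front of the pocket where the yellow skittle stands at the start: it keeps showing the original order. Origin: centre of its underside; 45 mm in -x of the skittle's axis.
- tile_blue: flat blue colour tile, 22 x 40 x 4 mm, fixed on the drying rack's rim on the side towards the robot (on the rack's 18 mm top), in front of the pocket where the blue skittle stands at the start: it keeps showing the original order. Origin: centre of its underside; 45 mm in -x of the skittle's axis.
- tile_green: flat green colour tile, 22 x 40 x 4 mm, fixed on the drying rack's rim on the side towards the robot (on the rack's 18 mm top), in front of the pocket where the green skittle stands at the start: it keeps showing the original order. Origin: centre of its underside; 45 mm in -x of the skittle's axis.
Things that resemble listed ones, but are neither listed nor needed, are in the scene too. Leave any turquoise look-alike of the part that bears skittle_green_center alone.

How it is judged:
At the end, for the whole second after the job is handed in: Each skittle stands in the display-rack pocket mirroring its first one (drying-rack y = s becomes display-rack y = -s): within 13 mm of the pocket's centre along x and y, foot within 4 mm of the pocket floor, tilted under 0.12 rad, at rest (under 0.02 m/s, 0.3 rad/s) (((y of tile_red in the frame of drying_rack between -0.131 and -0.091 m and y of skittle_red_center in the frame of display_rack between 0.098 and 0.124 m) or (y of tile_red in the frame of drying_rack between -0.057 and -0.017 m and y of skittle_red_center in the frame of display_rack between 0.024 and 0.05 m) or (y of tile_red in the frame of drying_rack between 0.017 and 0.057 m and y of skittle_red_center in the frame of display_rack between -0.05 and -0.024 m) or (y of tile_red in the frame of drying_rack between 0.091 and 0.131 m and y of skittle_red_center in the frame of display_rack between -0.124 and -0.098 m)) and x of skittle_red_center in the frame of display_rack between -0.013 and 0.013 m and z of skittle_red_center in the frame of display_rack between 0.051 and 0.059 m and angle between each of skittle_red_center, skittle_yellow_center, skittle_blue_center, skittle_green_center's own z axis and vertical below 0.12 rad and linear speed of each of skittle_red, skittle_yellow, skittle_blue, skittle_green below 0.02 m/s and angular speed of each of skittle_red, skittle_yellow, skittle_blue, skittle_green below 0.3 rad/s and ((y of tile_yellow in the frame of drying_rack between -0.131 and -0.091 m and y of skittle_yellow_center in the frame of display_rack between 0.098 and 0.124 m) or (y of tile_yellow in the frame of drying_rack between -0.057 and -0.017 m and y of skittle_yellow_center in the frame of display_rack between 0.024 and 0.05 m) or (y of tile_yellow in the frame of drying_rack between 0.017 and 0.057 m and y of skittle_yellow_center in the frame of display_rack between -0.05 and -0.024 m) or (y of tile_yellow in the frame of drying_rack between 0.091 and 0.131 m and y of skittle_yellow_center in the frame of display_rack between -0.124 and -0.098 m)) and x of skittle_yellow_center in the frame of display_rack between -0.013 and 0.013 m and z of skittle_yellow_center in the frame of display_rack between 0.051 and 0.059 m and ((y of tile_blue in the frame of drying_rack between -0.131 and -0.091 m and y of skittle_blue_center in the frame of display_rack between 0.098 and 0.124 m) or (y of tile_blue in the frame of drying_rack between -0.057 and -0.017 m and y of skittle_blue_center in the frame of display_rack between 0.024 and 0.05 m) or (y of tile_blue in the frame of drying_rack between 0.017 and 0.057 m and y of skittle_blue_center in the frame of display_rack between -0.05 and -0.024 m) or (y of tile_blue in the frame of drying_rack between 0.091 and 0.131 m and y of skittle_blue_center in the frame of display_rack between -0.124 and -0.098 m)) and x of skittle_blue_center in the frame of display_rack between -0.013 and 0.013 m and z of skittle_blue_center in the frame of display_rack between 0.051 and 0.059 m and ((y of tile_green in the frame of drying_rack between -0.131 and -0.091 m and y of skittle_green_center in the frame of display_rack between 0.098 and 0.124 m) or (y of tile_green in the frame of drying_rack between -0.057 and -0.017 m and y of skittle_green_center in the frame of display_rack between 0.024 and 0.05 m) or (y of tile_green in the frame of drying_rack between 0.017 and 0.057 m and y of skittle_green_center in the frame of display_rack between -0.05 and -0.024 m) or (y of tile_green in the frame of drying_rack between 0.091 and 0.131 m and y of skittle_green_center in the frame of display_rack between -0.124 and -0.098 m)) and x of skittle_green_center in the frame of display_rack between -0.013 and 0.013 m and z of skittle_green_center in the frame of display_rack between 0.051 and 0.059 m); the robot touches nothing.
It also fails if it takes over 109 s, if anything falls off the work surface, if the arm or the gripper's body presses on something with over 40 N, if the wrist force passes 120 N, or if a joint passes its speed limit or range.

### The arm

A 6-joint arm with a two-finger parallel gripper is mounted at the origin on the work surface. World frame = base frame: x ahead of the robot, y to its left, z up, the work surface at z = 0. Lengths are in m, angles in rad, forces in N, time in s.
With the tool pointing down it reaches from about 0.25 to 0.775 m from the base axis. Payload 4 kg.
Tool frame: the origin (TCP) lies at the very end of the fingers, on their centre line; the grasp point (between the pads) lies 19 mm behind it; z points along the fingers, y is the line along which they close (so a half turn about z gives the same grasp; the last joint's range is limited). The gripper opens to 94 mm and grips with 3 to 60 N. Pads are 16 mm wide; open, the fingers measure 119 mm over their backs; the gripper's body (75 mm by 177 mm) begins 78 mm behind the grasp point.
Start: joints at [-1.295, 0.087, 1.371, -0, 1.684, -0.103], TCP at [0.203, -0.511, 0.206] pointing down, gripper open.
Joint ranges: [-3.1, 3.1], [-0.76, 2.03], [0.27, 2.55], [-1.08, 4.22], [0.17, 2.65], [-2.57, 2.57]. Speed limits (rad/s): [2.79, 2.79, 3.14, 3.14, 3.14, 3.14].

### API

Orientations are given as [roll, pitch, yaw] about the fixed x, y, z axes, in that order (R = Rz(yaw) Ry(pitch) Rx(roll)).
In Python, from bench import robot, vision gives the robot as it stands.
- The arm moves only by the shell command python3 -m crank 'ROWS'. ROWS is JSON, a list of rows, each a list of 3 entries, a list of its own where there are three numbers: the closure, from 0 (fully open) to 1 (shut), then the shift along the tool's x, y, z in m, then the turn, a rotation vector about the tool's x, y, z in degrees. A call has 1 to 8 rows; each row shifts and turns the commanded pose from where the row before left it, along the tool's axes as they then stand; what a row does not reach is not made up. A row lasts 1/10 s, in which the tool goes at most 50 mm and 8.59 degrees, less where a joint would pass 70% of its speed; a pose out of reach is approached as far as the arm can. A call with a gripper value outside its range is refused whole. The fingers move at their own pace and stop on an object; the grip force is fixed at half the most. Time passes only in rows, so rows that do not move let the fingers close. It gives the time, the measured TCP pose, the force, the opening and the grip force at its end, in the units of the state.
- robot.get_obs(): the state, without advancing time (a new reading comes with each control period).
- vision.snapshot(name): name is "scene" or "side" or "wrist"; returns a dict with "color" (480x640x3 uint8, red, green, blue), "z_map" (480x640 float32, m along the optical axis (not along the pixel's ray), 0 where there is no reading), "fx", "fy", "cx", "cy" (pixels), "R" (3x3) and "t" (3): a world point X has camera coordinates R X + t. Camera axes: x right, y down, z forward; pixel columns grow to the right and rows downward; lengths in m; the calibration is good to about 2 mm. A picture is of the moment at which its call begins.
- robot.close_job(): hands the job in; it is judged then, once.
The state is a dict: "time": time; "joint_positions": joint angles; "qvel": joint speeds; "joint_torque": joint torques, N m; "tool_pos": TCP position; "ee_rot": TCP orientation; "wrist_force": force on the tool from outside, world axes, zero at the start; "wrist_torque": the same for the moment, N m; "width": finger opening in m; "finger_force": force on a finger pad.
Only numpy, scipy, OpenCV 4.12 (cv2) and the standard library are available. Lean on these libraries where they do the work, as an engineer would, in place of code of your own. Each camera call takes 0.05 s, during which the arm holds its last target. There are 200 camera calls.

## Working session

There is one attempt and no reset: what is moved stays moved. The work goes in short steps, Python scripts to look and compute and a shell command to move; the robot and the scene stay as the last step left them, time stands still between calls to the robot, and variables do not carry over. Pictures are saved under pics/ and viewed, at most 14 in all, crops included, and the job is handed in when it is done.

```bash
mkdir -p pics; python3 - <<'E'
from bench import robot, vision
import cv2, pickle
for n in ("scene","side"):
    s=vision.snapshot(n); pickle.dump(s,open(n+".pkl","wb"))
    cv2.imwrite(f"pics/{n}0.png",s["color"][:,:,::-1])
    print(n,s["fx"],s["cx"],s["cy"],(-s["R"].T@s["t"]).round(3),s["R"].round(2).tolist())
o=robot.get_obs();print(o["time"],o["tool_pos"],o["ee_rot"],o["width"])
E
```

```text
scene 483.5152262077222 316.75827213487867 240.07916637810996 [ 0.826 -0.497  0.871] [[0.85, 0.53, 0.01], [0.42, -0.67, -0.61], [-0.32, 0.52, -0.79]]
side 477.29524141998576 319.06002783338647 235.91461302200736 [-0.086  0.579  0.799] [[-0.68, -0.74, 0.0], [-0.51, 0.46, -0.73], [0.53, -0.49, -0.69]]
0.1 [ 0.20324902 -0.5105403   0.20446503] [-3.13967727e+00 -1.95834753e-04  3.78791045e-01] 0.09409017904844862
```

View pics/scene0.png

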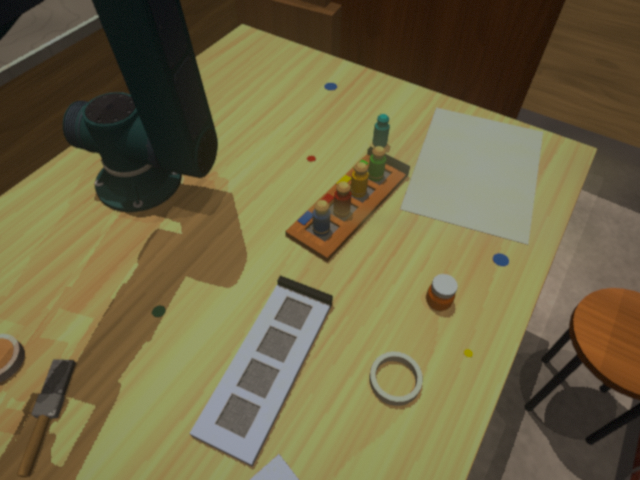

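View pics/side0.png

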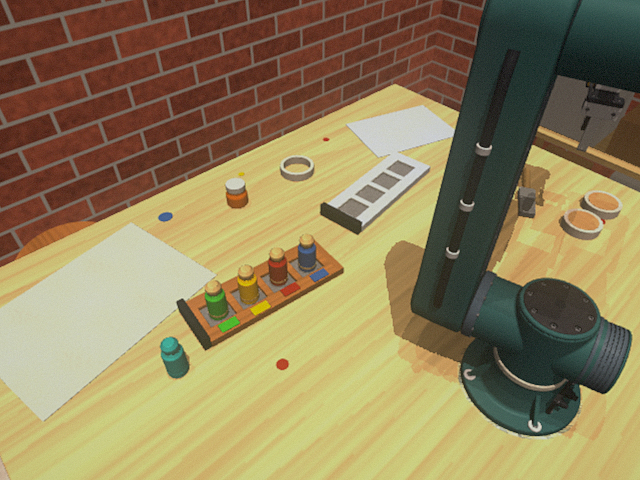

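The row from the black end is green (215,300 in side), yellow (247,285), red (278,268), blue (307,253). The turquoise look-alike at (174,357) stands outside the rack. The display rack is empty, with its black end at (345,215) in side. Blue therefore goes nearest the display's black end, then red, yellow and green.

```bash
cat > h.py <<'E'
import numpy as np, cv2, pickle
def ray(s,uv,z):
    uv=np.atleast_2d(uv).astype(float)
    d=np.c_[(uv[:,0]-s["cx"])/s["fx"],(uv[:,1]-s["cy"])/s["fy"],np.ones(len(uv))]@s["R"]
    c=-s["R"].T@s["t"]
    return (c+d*((z-c[2])/d[:,2])[:,None])
def cloud(s):
    v,u=np.mgrid[:480,:640]; z=s["z_map"]
    P=np.stack([(u-s["cx"])/s["fx"]*z,(v-s["cy"])/s["fy"]*z,z],-1)
    W=(P-s["t"])@s["R"]; W[z==0]=np.nan; return W
E
python3 - <<'E'
from h import *
S={n:pickle.load(open(n+".pkl","rb")) for n in("scene","side")}
H={n:cv2.cvtColor(S[n]["color"],cv2.COLOR_RGB2HSV) for n in S}
# tiles in side view (z .022)
hues=dict(green=(50,70),yellow=(22,30),red=(0,6),blue=(105,125))
seed=dict(green=(229,324),yellow=(261,308),red=(290,289),blue=(319,275))
for k,p in seed.items():
    c=S["side"]["color"][p[1],p[0]].astype(int)
    m=(np.abs(S["side"]["color"].astype(int)-c).max(2)<45).astype(np.uint8)
    n,l,st,ce=cv2.connectedComponentsWithStats(m); i=l[p[1],p[0]]
    cnt=(l==i).nonzero(); r=cv2.minAreaRect(ray(S["side"],np.c_[cnt[1],cnt[0]],.022)[:,:2].astype(np.float32)*1000)
    print(k,"tile",i,st[i].tolist(),np.round(r[0]),np.round(r[1]),round(r[2]))
# pockets
for n in S:
    W=cloud(S[n]); h=H[n]
    g=((h[...,1]<60)&(h[...,2]>50)&(h[...,2]<165)&(abs(W[...,2]-.010)<.012)).astype(np.uint8)
    N,l,st,ce=cv2.connectedComponentsWithStats(g)
    for i in range(1,N):
        if 300<st[i,4]<3000:
            vv,uu=(l==i).nonzero(); r=cv2.minAreaRect(ray(S[n],np.c_[uu,vv],.010)[:,:2].astype(np.float32)*1000)
            print(n,"grey",ce[i].round(),np.round(r[0]),np.round(r[1]),round(r[2]), np.nanmedian(W[l==i][:,2]).round(3))
    # heads & rack tops from depth
    m=((W[...,2]>.085)&(W[...,2]<.115)).astype(np.uint8)
    N,l,st,ce=cv2.connectedComponentsWithStats(m)
    for i in range(1,N):
        if 15<st[i,4]<600: print(n,"head",ce[i].round(),st[i,4],np.nanmean(W[l==i],0).round(3),np.nanmax(W[l==i][:,2]).round(3))
    w=((h[...,1]<60)&(h[...,2]>170)&(abs(W[...,2]-.018)<.005)).astype(np.uint8)
    N,l,st,ce=cv2.connectedComponentsWithStats(w); i=1+st[1:,4].argmax(); vv,uu=(l==i).nonzero()
    r=cv2.minAreaRect(ray(S[n],np.c_[uu,vv],.018)[:,:2].astype(np.float32)*1000); print(n,"white",np.round(r[0]),np.round(r[1]),r[2])
E
```

```text
green tile 2 [218, 317, 22, 15, 169] [452. 328.] [39. 21.] 81
yellow tile 3 [250, 300, 21, 16, 168] [443. 257.] [39. 23.] 85
red tile 229 [279, 278, 22, 19, 176] [439. 177.] [28. 51.] 4
blue tile 556 [310, 268, 19, 14, 131] [428. 108.] [39. 21.] 83
scene grey [ 51. 393.] [ 254. -469.] [ 42. 106.] 32 0.018
scene grey [276. 470.] [ 671. -365.] [78. 38.] 32 0.0
scene head [527.   6.] 431 [0.582 1.203 0.098] 0.115
scene head [383. 117.] 62 [0.444 0.448 0.089] 0.094
scene head [378. 152.] 120 [0.497 0.318 0.095] 0.104
scene head [123. 167.] 403 [ 0.03  -0.042  0.098] 0.115
scene head [208. 169.] 57 [0.207 0.049 0.108] 0.115
scene head [360. 168.] 128 [0.488 0.248 0.096] 0.103
scene head [343. 188.] 139 [0.485 0.171 0.096] 0.102
scene head [321. 207.] 150 [0.474 0.099 0.096] 0.102Traceback (most recent call last):
  File "<stdin>", line 28, in <module>
ValueError: attempt to get argmax of an empty sequence
```

```bash
python3 - <<'E'
from h import *
for n,p,w in(("scene",[(293,313),(277,343),(258,378),(238,415)],(278,367)),("side",[(403,168),(387,180),(372,192),(356,205)],(397,174))):
    s=pickle.load(open(n+".pkl","rb")); c=s["color"].astype(int); W=cloud(s)
    print(n,[c[v,u].tolist() for u,v in p],c[w[1],w[0]],[W[v,u].round(3).tolist() for u,v in p])
    g=c[...,1]; 
    for u,v in p:
        m=(np.abs(c-np.median(c[v-2:v+3,u-2:u+3].reshape(-1,3),0)).max(2)<28).astype(np.uint8)
        N,l,st,ce=cv2.connectedComponentsWithStats(m,connectivity=4); i=l[v,u]; vv,uu=(l==i).nonzero()
        r=cv2.minAreaRect(ray(s,np.c_[uu,vv],.010)[:,:2].astype(np.float32)*1000)
        print(st[i].tolist(),np.round(r[0]),np.round(r[1]),round(r[2]))
E
```

```text
scene [[98, 93, 85], [99, 93, 86], [98, 94, 86], [95, 91, 84]] [150 155 164] [[0.537, -0.11, 0.009], [0.548, -0.181, 0.01], [0.558, -0.258, 0.012], [0.568, -0.331, 0.009]]
[275, 297, 37, 32, 730] [ 536. -109.] [58. 58.] 8
[257, 326, 40, 36, 837] [ 547. -183.] [58. 58.] 8
[237, 359, 42, 39, 962] [ 557. -257.] [58. 58.] 8
[216, 394, 44, 43, 1104] [ 567. -331.] [58. 58.] 8
side [[134, 126, 115], [137, 130, 117], [142, 134, 118], [141, 132, 116]] [187 188 184] [[0.573, -0.347, 0.01], [0.566, -0.272, 0.01], [0.558, -0.204, 0.009], [0.547, -0.131, 0.011]]
[387, 160, 28, 16, 232] [ 579. -342.] [57. 57.] 8
[372, 173, 27, 17, 236] [ 568. -269.] [57. 57.] 6
[356, 185, 29, 18, 288] [ 558. -195.] [58. 57.] 8
[336, 199, 33, 20, 331] [ 549. -119.] [61. 60.] 8
```

```bash
cat > go.py <<'E'
import sys; from h import *; from bench import robot
from scipy.spatial.transform import Rotation as Ro
T=dict(db=(.473,.103,83.8),dr=(.481,.177,83.8),dy=(.489,.250,83.8),dg=(.497,.323,83.8),
 wb=(.5405,-.1123,97.9),wr=(.5506,-.1858,97.9),wy=(.5607,-.2592,97.9),wg=(.5708,-.3326,97.9))
o=robot.get_obs(); R=Ro.from_euler("xyz",o["ee_rot"]).as_matrix(); yaw=np.degrees(o["ee_rot"][2])
print("t",round(o["time"],2),"pos",np.round(o["tool_pos"],4),"rpy",np.degrees(o["ee_rot"]).round(2),"w",round(o["width"],4))
for a in sys.argv[2:]:
    x,y,ps=T[a]; d=R.T@(np.array([x,y,float(sys.argv[1])])-o["tool_pos"])
    p=np.radians(ps); e=np.array([x,y,0])-o["tool_pos"]
    print(a,"now-frame mm",(d*1000).round(1),"target-frame mm",(1000*(e[0]*np.cos(p)+e[1]*np.sin(p))).round(1),(1000*(e[0]*np.sin(p)-e[1]*np.cos(p))).round(1),"toolz turn",round(yaw-ps,2))
E
python3 -m crank '[[0,[0,0,0],[0,0,-7.76]],[0,[0,0,0],[0,0,-7.76]],[0,[0,0,0],[0,0,-7.76]],[0,[0,0,0],[0,0,-7.76]],[0,[0,0,0],[0,0,-7.76]],[0,[0,0,0],[0,0,-7.76]],[0,[0,0,0],[0,0,-7.76]],[0,[0,0,0],[0,0,-7.76]]]'; python3 go.py 0.2 dg
```

```text
time: 0.9
tool_pos: [0.2033, -0.5107, 0.2048]
ee_rot: [-3.141, -0.001, 1.468]
wrist_force: [0.1, 0.1, -0.2]
width: 0.0941
finger_force: 0.0
t 0.9 pos [ 0.2033 -0.5107  0.2048] rpy [-1.7997e+02 -7.0000e-02  8.4100e+01] w 0.0941
dg now-frame mm [859.5 206.5   5.7] target-frame mm 860.5 202.0 toolz turn 0.3
```

```bash
python3 -m crank '[[0,[30,20,0],[0,0,0]]]' >/dev/null 2>&1 <<<"" & wait; python3 go.py 0.2 dg
```

```text
t 1.0 pos [ 0.233  -0.4749  0.2039] rpy [-1.7987e+02 -1.0000e-02  8.3550e+01] w 0.0936
dg now-frame mm [822.5 172.7   3.6] target-frame mm 821.8 176.3 toolz turn -0.25
```

```bash
python3 -m crank '[[0,[0.045,0.009,0],[0,0,0]],[0,[0.045,0.009,0],[0,0,0]],[0,[0.045,0.009,0],[0,0,0]],[0,[0.045,0.009,0],[0,0,0]],[0,[0.045,0.009,0],[0,0,0]],[0,[0.045,0.009,0],[0,0,0]],[0,[0.045,0.009,0],[0,0,0]],[0,[0.045,0.009,0],[0,0,0]]]' >/dev/null
python3 -m crank '[[0,[0.045,0.009,0],[0,0,0]],[0,[0.045,0.009,0],[0,0,0]],[0,[0.045,0.009,0],[0,0,0]],[0,[0.045,0.009,0],[0,0,0]],[0,[0.045,0.009,0],[0,0,0]],[0,[0.045,0.009,0],[0,0,0]],[0,[0.045,0.009,0],[0,0,0]],[0,[0,0,0],[0,0,0]]]' | grep -v rot; python3 go.py 0.2 dg; python3 - <<'E'
from bench import vision; import cv2,pickle
s=vision.snapshot("wrist"); pickle.dump(s,open("wrist.pkl","wb")); cv2.imwrite("pics/w1.png",s["color"][:,:,::-1]); print(-s["R"].T@s["t"])
E
```

```text
time: 2.6
tool_pos: [0.4427, 0.188, 0.204]
wrist_force: [-0.0, 0.1, -0.3]
width: 0.0944
finger_force: 0.0
t 2.6 pos [0.4427 0.188  0.204 ] rpy [-1.7985e+02 -5.0000e-02  8.4160e+01] w 0.0944
dg now-frame mm [139.8  40.2   4. ] target-frame mm 140.1 39.4 toolz turn 0.36
[0.45126047 0.26295497 0.38283227]
```

View pics/w1.png

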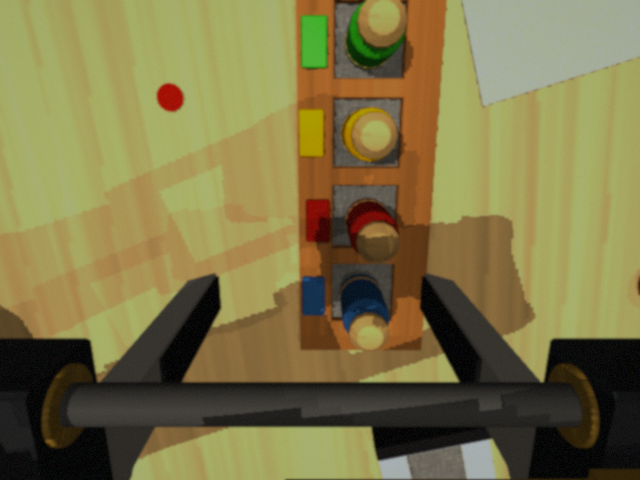

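The wrist view shows all four skittles and tiles. Heads are at about (382,20), (372,134), (377,242) and (369,331), and the rack is nearly aligned with the tool. I'll cast the head centres onto z = 0.084 and the tile centres onto z = 0.022.

```bash
python3 - <<'E'
from h import *
s=pickle.load(open("wrist.pkl","rb"))
print(ray(s,[(382,20),(374,135),(377,242),(369,331)],.084).round(4)[:,:2].tolist())
print(ray(s,[(314.5,42),(311.5,133),(317.5,221),(313,296)],.022).round(4)[:,:2].tolist())
E
```

```text
[[0.4977, 0.3241], [0.4875, 0.2512], [0.4845, 0.1725], [0.4732, 0.0989]]
[[0.4523, 0.3263], [0.4423, 0.2558], [0.4394, 0.1788], [0.4276, 0.1067]]
```

```bash
sed -i 's/dr=(.481,.177/dr=(.484,.174/;s/db=(.473,.103/db=(.473,.101/' go.py
python3 -m crank '[[0,[0.035,0.010,0],[0,0,0.36]],[0,[0.035,0.010,0],[0,0,0]],[0,[0.035,0.010,0],[0,0,0]],[0,[0.035,0.010,0],[0,0,0]],[0,[0,0,0.04],[0,0,0]],[0,[0,0,0.04],[0,0,0]],[0,[0,0,0],[0,0,0]]]' >/dev/null; python3 go.py 0.036 dg
```

```text
t 3.35 pos [0.4943 0.3147 0.118 ] rpy [-179.3     0.52   83.35] w 0.094
dg now-frame mm [ 9.3  2.7 81.9] target-frame mm 8.6 1.8 toolz turn -0.45
```

```bash
python3 -m crank '[[0,[0,0,0],[0,0,0]],[0,[0,0,0],[0,0,0]]]' >/dev/null; python3 go.py 0.036 dg
```

```text
t 3.55 pos [0.4999 0.3181 0.1286] rpy [ 1.7977e+02 -1.4000e-01  8.3360e+01] w 0.094
dg now-frame mm [ 4.3 -3.8 92.6] target-frame mm 4.5 -3.4 toolz turn -0.44
```

```bash
python3 -m crank '[[0,[0.004,-0.003,0.02],[0,0,0]],[0,[0,0,0.025],[0,0,0]],[0,[0,0,0.02],[0,0,0]],[0,[0,0,0.015],[0,0,0]],[0,[0,0,0.01],[0,0,0]],[0,[0,0,0],[0,0,0]],[0,[0,0,0],[0,0,0]]]' >/dev/null; python3 go.py 0.036 dg
```

```text
t 4.25 pos [0.4966 0.323  0.0367] rpy [ 1.799e+02 -6.000e-02  8.342e+01] w 0.0937
dg now-frame mm [0.1 0.4 0.7] target-frame mm 0.1 0.4 toolz turn -0.38
```

```bash
python3 -m crank '[[0.7,[0,0,0],[0,0,0]],[0.7,[0,0,0],[0,0,0]],[0.7,[0,0,0],[0,0,0]],[0.7,[0,0,0],[0,0,0]],[0.7,[0,0,0],[0,0,0]],[0.7,[0,0,0],[0,0,0]]]';python3 -m crank '[[0.7,[0,0,-0.015],[0,0,0]],[0.7,[0,0,-0.025],[0,0,0]],[0.7,[0,0,-0.03],[0,0,0]],[0.7,[0,0,-0.03],[0,0,0]],[0.7,[0,0,-0.025],[0,0,0]],[0.7,[0,0,-0.02],[0,0,0]],[0.7,[0,0,-0.015],[0,0,0]],[0.7,[0,0,0],[0,0,0]]]'; python3 go.py 0.18 wg
```

```text
time: 4.85
tool_pos: [0.4958, 0.3226, 0.0355]
ee_rot: [3.142, 0.0, 1.456]
wrist_force: [-0.0, -0.5, 0.2]
width: 0.0496
finger_force: 0.0
time: 5.65
tool_pos: [0.497, 0.3233, 0.199]
ee_rot: [3.137, -0.003, 1.456]
wrist_force: [0.1, -0.1, -0.8]
width: 0.0395
finger_force: 29.9
t 5.65 pos [0.497  0.3233 0.199 ] rpy [179.72  -0.19  83.43] w 0.0395
wg now-frame mm [-643.2  148.3   17.6] target-frame mm -659.8 -17.0 toolz turn -14.47
```

```bash
python3 - <<'E'
from bench import vision; import cv2,pickle
s=vision.snapshot("side"); pickle.dump(s,open("sd.pkl","wb")); cv2.imwrite("pics/s1.png",cv2.resize(s["color"][100:340,120:380,::-1],None,fx=2.3,fy=2.3))
E
python3 go.py .2 wg
```

```text
t 5.7 pos [0.4963 0.3229 0.1969] rpy [ 1.7988e+02 -8.0000e-02  8.3430e+01] w 0.0393
wg now-frame mm [-642.7  149.1   -3.7] target-frame mm -659.5 -16.3 toolz turn -14.47
```

View pics/s1.png

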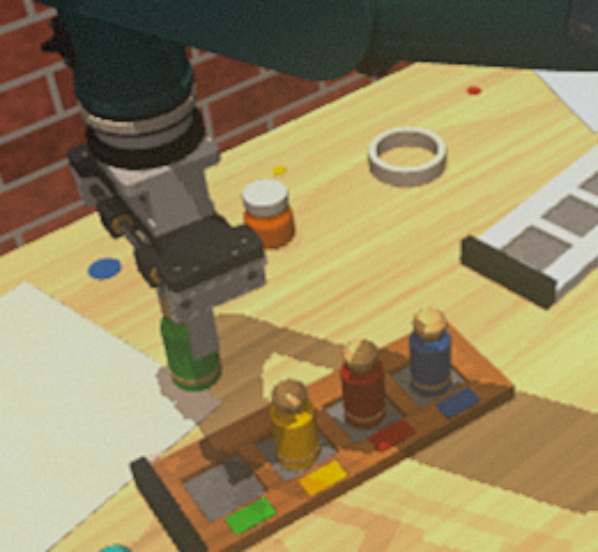

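The crop shows green gripped upright and hanging, with its foot bottom near full-image pixel (205,270). The other three are undisturbed. I'll work out the foot height from that.

```bash
python3 - <<'E'
from h import *
s=pickle.load(open("sd.pkl","rb")); h=cv2.cvtColor(s["color"],cv2.COLOR_RGB2HSV)
m=((h[...,0]>40)&(h[...,0]<80)&(h[...,1]>100)).astype(np.uint8); m[:200]=0;m[275:]=0;m[:,:180]=0;m[:,230:]=0
v,u=m.nonzero(); print(u.min(),u.max(),v.max(),u[v==v.max()])
for z in np.arange(.12,.2,.005):
    p=s["R"]@[.479,.331,z]+s["t"]; print(round(z,3),(s["fx"]*p[:2]/p[2]+[s["cx"],s["cy"]]).round(1))
W=cloud(s); print(W[240:272:4,204].round(3).tolist())
E
```

```text
190 215 269 [201 202 203 204 205 206 207]
0.12 [212.1 284.4]
0.125 [211.7 282.7]
0.13 [211.3 280.9]
0.135 [210.9 279.1]
0.14 [210.5 277.3]
0.145 [210.  275.5]
0.15 [209.6 273.6]
0.155 [209.2 271.8]
0.16 [208.8 269.9]
0.165 [208.3 268.1]
0.17 [207.9 266.2]
0.175 [207.4 264.3]
0.18 [207.  262.3]
0.185 [206.5 260.4]
0.19 [206.1 258.4]
0.195 [205.6 256.5]
0.2 [205.2 254.5]
[[0.467, 0.332, 0.245], [0.469, 0.333, 0.234], [0.47, 0.334, 0.225], [0.474, 0.334, 0.212], [0.483, 0.332, 0.194], [0.483, 0.334, 0.185], [0.484, 0.335, 0.175], [0.487, 0.336, 0.162]]
```

```bash
python3 -m crank '[[0.7,[0,0,0],[0,0,-7.2]],[0.7,[0,0,0],[0,0,-7.2]],[0.7,[-0.02,0,0],[0,0,0]],[0.7,[-0.04,-0.001,0],[0,0,0]],[0.7,[-0.045,-0.001,0],[0,0,0]],[0.7,[-0.045,-0.001,0],[0,0,0]],[0.7,[-0.045,-0.001,0],[0,0,0]],[0.7,[-0.045,-0.001,0],[0,0,0]]]' >/dev/null
python3 -m crank '[[0.7,[-0.045,-0.001,0],[0,0,0]],[0.7,[-0.045,-0.001,0],[0,0,0]],[0.7,[-0.045,-0.001,0],[0,0,0]],[0.7,[-0.045,-0.001,0],[0,0,0]],[0.7,[-0.045,-0.001,0],[0,0,0]],[0.7,[-0.045,-0.001,0],[0,0,0]],[0.7,[-0.045,-0.001,0],[0,0,0]],[0.7,[-0.045,-0.001,0],[0,0,0]]]' >/dev/null
python3 -m crank '[[0.7,[-0.04,-0.001,0],[0,0,0]],[0.7,[-0.02,-0.001,0],[0,0,0]],[0.7,[0,0,0],[0,0,0]],[0.7,[0,0,0],[0,0,0]],[0.7,[0,0,0],[0,0,0]],[0.7,[0,0,0],[0,0,0]]]'; python3 go.py 0.07 wg
```

```text
time: 7.9
tool_pos: [0.571, -0.3317, 0.1957]
ee_rot: [3.142, -0.0, 1.709]
wrist_force: [-0.5, 0.3, -0.5]
width: 0.0391
finger_force: 29.9
t 7.9 pos [ 0.571  -0.3317  0.1957] rpy [ 1.800e+02 -1.000e-02  9.793e+01] w 0.0391
wg now-frame mm [ -0.9  -0.3 125.7] target-frame mm -0.9 -0.3 toolz turn 0.03
```

```bash
python3 -m crank '[[0.7,[-0.001,0,0.015],[0,0,0]],[0.7,[0,0,0.03],[0,0,0]],[0.7,[0,0,0.035],[0,0,0]],[0.7,[0,0,0.03],[0,0,0]],[0.7,[0,0,0.015],[0,0,0]],[0.7,[0,0,0.01],[0,0,0]],[0.7,[0,0,0],[0,0,0]],[0.7,[0,0,0],[0,0,0]]]'; python3 - <<'E'
from bench import vision; import cv2,pickle
s=vision.snapshot("scene"); pickle.dump(s,open("sc.pkl","wb")); cv2.imwrite("pics/c1.png",cv2.resize(s["color"][260:480,160:420,::-1],None,fx=2.3,fy=2.3))
E
python3 go.py .047 wg
```

```text
time: 8.7
tool_pos: [0.5718, -0.3347, 0.0621]
ee_rot: [3.14, 0.002, 1.708]
wrist_force: [-0.5, 0.0, -0.8]
width: 0.0395
finger_force: 29.9
t 8.75 pos [ 0.572  -0.335   0.0627] rpy [1.7984e+02 1.5000e-01 9.7830e+01] w 0.0391
wg now-frame mm [ 2.6 -0.9 15.6] target-frame mm 2.5 -0.9 toolz turn -0.07
```

View pics/c1.png

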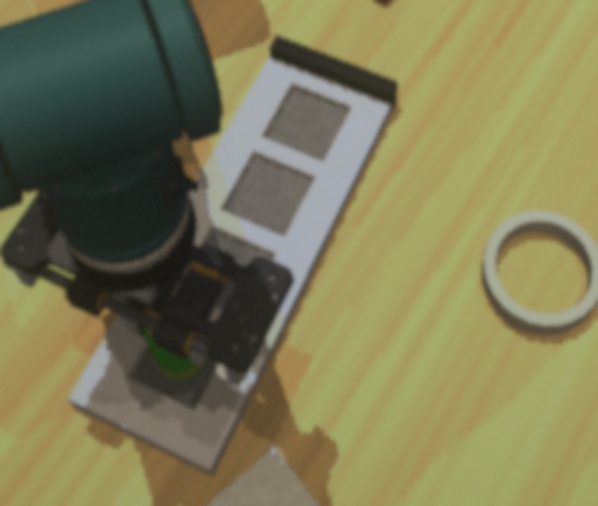

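Green hangs over the end pocket, its foot at about crop (175,370), with floor visible all round. Lowering in small steps.

```bash
python3 -m crank '[[0.7,[0.0025,-0.001,0.006],[0,0,0]],[0.7,[0,0,0.004],[0,0,0]],[0.7,[0,0,0.002],[0,0,0]],[0.7,[0,0,0],[0,0,0]],[0.7,[0,0,0],[0,0,0]]]'; python3 -m crank '[[0.7,[0,0,0.002],[0,0,0]],[0.7,[0,0,0],[0,0,0]],[0.7,[0,0,0],[0,0,0]]]'
```

```text
time: 9.25
tool_pos: [0.57, -0.3322, 0.0502]
ee_rot: [3.14, 0.001, 1.707]
wrist_force: [-1.7, 0.8, 5.3]
width: 0.039
finger_force: 29.9
time: 9.55
tool_pos: [0.5702, -0.3324, 0.0501]
ee_rot: [3.14, 0.002, 1.707]
wrist_force: [-2.9, 1.6, 10.8]
width: 0.0396
finger_force: 29.9
```

```bash
python3 -m crank '[[0.7,[0,0,-0.002],[0,0,0]],[0.3,[0,0,0],[0,0,0]],[0.3,[0,0,0],[0,0,0]],[0.3,[0,0,0],[0,0,0]],[0.3,[0,0,0],[0,0,0]],[0.3,[0,0,0],[0,0,0]]]';python3 -m crank '[[0.3,[0,0,-0.015],[0,0,0]],[0.3,[0,0,-0.025],[0,0,0]],[0.3,[0,0,-0.035],[0,0,0]],[0.3,[0,0,-0.035],[0,0,0]],[0.3,[0,0,-0.025],[0,0,0]],[0.3,[0,0,-0.015],[0,0,0]],[0.3,[0,0,0],[0,0,0]]]'; python3 go.py 0.2 dy; python3 - <<'E'
from bench import vision; import cv2
s=vision.snapshot("scene"); cv2.imwrite("pics/c2.png",cv2.resize(s["color"][260:480,160:420,::-1],None,fx=2.3,fy=2.3))
s=vision.snapshot("wrist"); cv2.imwrite("pics/w2.png",s["color"][:,:,::-1])
E
```

```text
time: 10.15
tool_pos: [0.5695, -0.3318, 0.048]
ee_rot: [-3.141, -0.0, 1.707]
wrist_force: [-0.2, -0.1, -0.3]
width: 0.0655
finger_force: 0.0
time: 10.85
tool_pos: [0.5707, -0.3327, 0.2026]
ee_rot: [3.137, 0.005, 1.707]
wrist_force: [0.6, -0.6, -0.4]
width: 0.0663
finger_force: 0.0
t 10.85 pos [ 0.5707 -0.3327  0.2026] rpy [179.72   0.26  97.82] w 0.0663
dy now-frame mm [ 5.884e+02 -1.700e+00 -2.000e-01] target-frame mm 570.5 -144.2 toolz turn 14.02
```

View pics/w2.png

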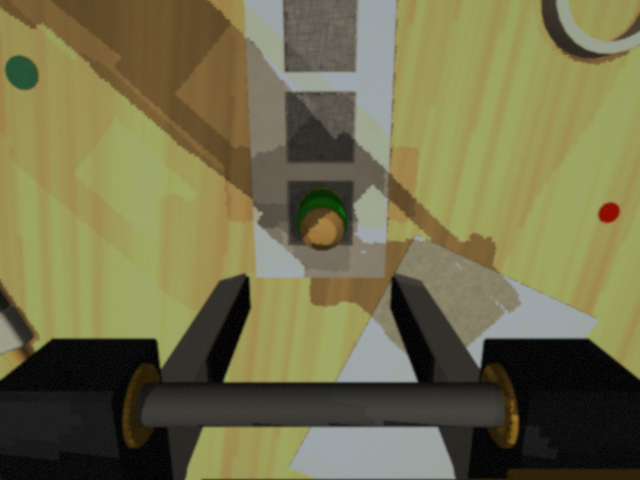

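Green stands upright and centred in the pocket (foot about (321,210), pocket spanning 288–354). Next is yellow, with the fingers kept at 66 mm.

```bash
python3 -m crank '[[0.3,[0.02,0,0],[0,0,0]],[0.3,[0.04,0,0],[0,0,0]],[0.3,[0.045,0,0],[0,0,0]],[0.3,[0.045,0,0],[0,0,0]],[0.3,[0.045,0,0],[0,0,0]],[0.3,[0.045,0,0],[0,0,0]],[0.3,[0.045,0,0],[0,0,0]],[0.3,[0.045,0,0],[0,0,0]]]' >/dev/null
python3 -m crank '[[0.3,[0.045,0,0],[0,0,0]],[0.3,[0.045,0,0],[0,0,0]],[0.3,[0.045,0,0],[0,0,0]],[0.3,[0.045,0,0],[0,0,0]],[0.3,[0.045,-0.001,0],[0,0,0]],[0.3,[0.033,0,0],[0,0,0]],[0.3,[0,0,0],[0,0,7]],[0.3,[0,0,0],[0,0,7]]]' >/dev/null
python3 -m crank '[[0.3,[0,0,0.01],[0,0,0]],[0.3,[0,0,0.02],[0,0,0]],[0.3,[0,0,0.02],[0,0,0]],[0.3,[0,0,0.01],[0,0,0]],[0.3,[0,0,0],[0,0,0]],[0.3,[0,0,0],[0,0,0]],[0.3,[0,0,0],[0,0,0]]]' >/dev/null; python3 go.py .036 dy
```

```text
t 13.25 pos [0.4892 0.2506 0.1395] rpy [ 1.799e+02 -5.000e-02  8.384e+01] w 0.0659
dy now-frame mm [ -0.7  -0.3 103.5] target-frame mm -0.6 -0.1 toolz turn 0.04
```

```bash
python3 -m crank '[[0.3,[0,0,0.015],[0,0,0]],[0.3,[0,0,0.025],[0,0,0]],[0.3,[0,0,0.025],[0,0,0]],[0.3,[0,0,0.02],[0,0,0]],[0.3,[0,0,0.012],[0,0,0]],[0.3,[0,0,0.006],[0,0,0]],[0.3,[0,0,0],[0,0,0]],[0.3,[0,0,0],[0,0,0]]]'
python3 -m crank '[[0.7,[0,0,0],[0,0,0]],[0.7,[0,0,0],[0,0,0]],[0.7,[0,0,0],[0,0,0]],[0.7,[0,0,0],[0,0,0]],[0.7,[0,0,0],[0,0,0]],[0.7,[0,0,0],[0,0,0]],[0.7,[0,0,0],[0,0,0]]]'
```

```text
time: 14.05
tool_pos: [0.4894, 0.2507, 0.0365]
ee_rot: [3.14, -0.001, 1.463]
wrist_force: [0.8, 0.2, 0.3]
width: 0.0659
finger_force: 0.0
time: 14.75
tool_pos: [0.4886, 0.2506, 0.0359]
ee_rot: [3.141, -0.0, 1.463]
wrist_force: [-1.4, 0.3, 3.5]
width: 0.0396
finger_force: 30.0
```

```bash
python3 -m crank '[[0.7,[0,0,-0.01],[0,0,0]],[0.7,[0,0,-0.025],[0,0,0]],[0.7,[0,0,-0.035],[0,0,0]],[0.7,[0,0,-0.035],[0,0,0]],[0.7,[0,0,-0.03],[0,0,0]],[0.7,[0,0,-0.015],[0,0,0]],[0.7,[0,0,0],[0,0,-7]],[0.7,[0,0,0],[0,0,-7.1]]]' >/dev/null
python3 -m crank '[[0.7,[-0.02,0,0],[0,0,0]],[0.7,[-0.04,0,0],[0,0,0]],[0.7,[-0.045,0,0],[0,0,0]],[0.7,[-0.045,0,0],[0,0,0]],[0.7,[-0.045,0,0],[0,0,0]],[0.7,[-0.045,0,0],[0,0,0]],[0.7,[-0.045,0,0],[0,0,0]],[0.7,[-0.045,0,0],[0,0,0]]]' >/dev/null
python3 -m crank '[[0.7,[-0.045,0,0],[0,0,0]],[0.7,[-0.045,0,0],[0,0,0]],[0.7,[-0.045,0,0],[0,0,0]],[0.7,[-0.03,0,0],[0,0,0]],[0.7,[-0.02,0.001,0],[0,0,0]],[0.7,[0,0,0],[0,0,0]],[0.7,[0,0,0],[0,0,0]],[0.7,[0,0,0],[0,0,0]]]'; python3 go.py .036 wy
```

```text
time: 17.15
tool_pos: [0.5604, -0.2583, 0.185]
ee_rot: [-3.141, -0.001, 1.71]
wrist_force: [0.6, -0.3, -1.1]
width: 0.0395
finger_force: 30.0
t 17.15 pos [ 0.5604 -0.2583  0.185 ] rpy [-1.7996e+02 -6.0000e-02  9.7980e+01] w 0.0395
wy now-frame mm [ -1.1   0.3 149. ] target-frame mm -0.9 0.2 toolz turn 0.08
```

```bash
python3 -m crank '[[0.7,[-0.001,0,0.015],[0,0,0]],[0.7,[0,0,0.03],[0,0,0]],[0.7,[0,0,0.035],[0,0,0]],[0.7,[0,0,0.03],[0,0,0]],[0.7,[0,0,0.018],[0,0,0]],[0.7,[0,0,0.01],[0,0,0]],[0.7,[0,0,0],[0,0,0]],[0.7,[0,0,0],[0,0,0]]]'
python3 -m crank '[[0.7,[0,0,0.005],[0,0,0]],[0.7,[0,0,0.003],[0,0,0]],[0.7,[0,0,0.001],[0,0,0]],[0.7,[0,0,0],[0,0,0]],[0.7,[0,0,0],[0,0,0]]]'
```

```text
time: 17.95
tool_pos: [0.5612, -0.2604, 0.0483]
ee_rot: [3.14, 0.001, 1.71]
wrist_force: [-0.2, 0.7, -0.6]
width: 0.0397
finger_force: 30.0
time: 18.45
tool_pos: [0.5608, -0.2606, 0.0387]
ee_rot: [3.141, 0.0, 1.709]
wrist_force: [-0.6, 0.1, -1.2]
width: 0.0395
finger_force: 30.0
```

```bash
python3 -m crank '[[0.7,[0,0,0.0025],[0,0,0]],[0.7,[0,0,0],[0,0,0]],[0.7,[0,0,0],[0,0,0]]]'
```

```text
time: 18.75
tool_pos: [0.5607, -0.2605, 0.0359]
ee_rot: [-3.142, 0.0, 1.709]
wrist_force: [-0.9, 0.2, -0.5]
width: 0.0393
finger_force: 30.0
```

```bash
python3 -m crank '[[0.7,[0,0,0.001],[0,0,0]],[0.7,[0,0,0],[0,0,0]],[0.3,[0,0,0],[0,0,0]],[0.3,[0,0,0],[0,0,0]],[0.3,[0,0,0],[0,0,0]],[0.3,[0,0,0],[0,0,0]],[0.3,[0,0,0],[0,0,0]]]';python3 -m crank '[[0.3,[0,0,-0.015],[0,0,0]],[0.3,[0,0,-0.03],[0,0,0]],[0.3,[0,0,-0.035],[0,0,0]],[0.3,[0,0,-0.035],[0,0,0]],[0.3,[0,0,-0.03],[0,0,0]],[0.3,[0,0,-0.015],[0,0,0]],[0.3,[0,0,0],[0,0,0]]]'; python3 go.py 0.14 dr
```

```text
time: 19.45
tool_pos: [0.5606, -0.2604, 0.0347]
ee_rot: [-3.141, -0.0, 1.709]
wrist_force: [0.1, -0.4, 0.1]
width: 0.0662
finger_force: 0.0
time: 20.15
tool_pos: [0.562, -0.2612, 0.1989]
ee_rot: [3.136, 0.004, 1.709]
wrist_force: [0.8, 1.0, -1.1]
width: 0.0659
finger_force: 0.0
t 20.15 pos [ 0.562  -0.2612  0.1989] rpy [179.69   0.25  97.92] w 0.0659
dr now-frame mm [442.1 -17.6  56.9] target-frame mm 424.3 -124.6 toolz turn 14.12
```

```bash
python3 -m crank '[[0.3,[0.02,0,0],[0,0,0]],[0.3,[0.04,-0.002,0],[0,0,0]],[0.3,[0.045,-0.002,0],[0,0,0]],[0.3,[0.045,-0.002,0],[0,0,0]],[0.3,[0.045,-0.002,0],[0,0,0]],[0.3,[0.045,-0.002,0],[0,0,0]],[0.3,[0.045,-0.002,0],[0,0,0]],[0.3,[0.045,-0.002,0],[0,0,0]]]' >/dev/null
python3 -m crank '[[0.3,[0.045,-0.002,0],[0,0,0]],[0.3,[0.045,0,0],[0,0,0]],[0.3,[0.02,0,0],[0,0,0]],[0.3,[0,0,0],[0,0,7]],[0.3,[0,0,0.01],[0,0,7.1]],[0.3,[0,0,0.02],[0,0,0]],[0.3,[0,0,0.02],[0,0,0]],[0.3,[0,0,0.005],[0,0,0]]]' >/dev/null
python3 -m crank '[[0.3,[0,0,0],[0,0,0]],[0.3,[0,0,0],[0,0,0]],[0.3,[0,0,0],[0,0,0]]]' >/dev/null; python3 go.py .036 dr;  python3 - <<'E'
from bench import vision; import cv2
s=vision.snapshot("scene"); cv2.imwrite("pics/c3.png",s["color"][:,:,::-1])
E
```

```text
t 22.05 pos [0.4846 0.1734 0.1409] rpy [ 1.7991e+02 -3.0000e-02  8.3830e+01] w 0.0656
dr now-frame mm [  0.5  -0.8 104.9] target-frame mm 0.5 -0.7 toolz turn 0.03
```

View pics/c3.png

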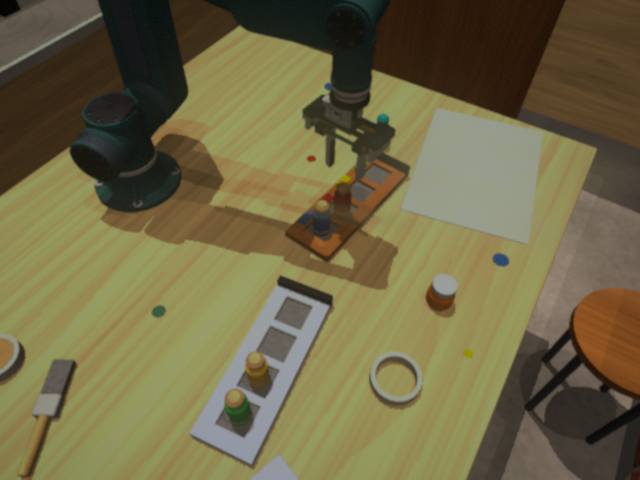

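Green (237,405) and yellow (257,372) stand in the two pockets farthest from the black end, and the arm is above red. Next, grasp red.

```bash
python3 -m crank '[[0.3,[0,-0.0005,0.015],[0,0,0]],[0.3,[0,0,0.025],[0,0,0]],[0.3,[0,0,0.025],[0,0,0]],[0.3,[0,0,0.02],[0,0,0]],[0.3,[0,0,0.013],[0,0,0]],[0.3,[0,0,0.006],[0,0,0]],[0.3,[0,0,0],[0,0,0]],[0.3,[0,0,0],[0,0,0]]]'
python3 -m crank '[[0.7,[0,0,0],[0,0,0]],[0.7,[0,0,0],[0,0,0]],[0.7,[0,0,0],[0,0,0]],[0.7,[0,0,0],[0,0,0]],[0.7,[0,0,0],[0,0,0]],[0.7,[0,0,0],[0,0,0]],[0.7,[0,0,0],[0,0,0]]]'; python3 go.py .19 wr
```

```text
time: 22.9
tool_pos: [0.4846, 0.1734, 0.0371]
ee_rot: [3.14, -0.001, 1.463]
wrist_force: [-0.0, 0.0, 0.2]
width: 0.0661
finger_force: 0.0
time: 23.6
tool_pos: [0.4839, 0.1732, 0.0364]
ee_rot: [3.141, -0.0, 1.463]
wrist_force: [-0.5, -0.0, 3.2]
width: 0.0393
finger_force: 30.0
t 23.6 pos [0.4839 0.1732 0.0364] rpy [ 1.7997e+02 -1.0000e-02  8.3820e+01] w 0.0393
wr now-frame mm [-349.8  105.  -153.6] target-frame mm -364.8 16.7 toolz turn -14.08
```

```bash
python3 -m crank '[[0.7,[0,0,-0.01],[0,0,0]],[0.7,[0,0,-0.025],[0,0,0]],[0.7,[0,0,-0.035],[0,0,0]],[0.7,[0,0,-0.035],[0,0,0]],[0.7,[0,0,-0.03],[0,0,0]],[0.7,[0,0,-0.015],[0,0,0]],[0.7,[0,0,0],[0,0,-7]],[0.7,[0,0,0],[0,0,-7.1]]]' >/dev/null
python3 -m crank '[[0.7,[-0.02,0.001,0],[0,0,0]],[0.7,[-0.04,0.002,0],[0,0,0]],[0.7,[-0.045,0.002,0],[0,0,0]],[0.7,[-0.045,0.002,0],[0,0,0]],[0.7,[-0.045,0.002,0],[0,0,0]],[0.7,[-0.045,0.002,0],[0,0,0]],[0.7,[-0.045,0.002,0],[0,0,0]],[0.7,[-0.045,0.002,0],[0,0,0]]]' >/dev/null
python3 -m crank '[[0.7,[-0.02,0.001,0],[0,0,0]],[0.7,[-0.015,0,0],[0,0,0]],[0.7,[0,0,0],[0,0,0]],[0.7,[0,0,0],[0,0,0]],[0.7,[0,0,0],[0,0,0]]]'; python3 go.py .036 wr
```

```text
time: 25.7
tool_pos: [0.5499, -0.1844, 0.1862]
ee_rot: [3.141, -0.001, 1.711]
wrist_force: [-0.8, 0.1, -1.2]
width: 0.0398
finger_force: 30.0
t 25.7 pos [ 0.5499 -0.1844  0.1862] rpy [ 1.7999e+02 -3.0000e-02  9.8050e+01] w 0.0398
wr now-frame mm [ -1.6   0.5 150.2] target-frame mm -1.5 0.5 toolz turn 0.15
```

```bash
python3 -m crank '[[0.7,[-0.001,0,0.015],[0,0,0]],[0.7,[0,0,0.03],[0,0,0]],[0.7,[0,0,0.035],[0,0,0]],[0.7,[0,0,0.03],[0,0,0]],[0.7,[0,0,0.018],[0,0,0]],[0.7,[0,0,0.01],[0,0,0]],[0.7,[0,0,0],[0,0,0]],[0.7,[0,0,0],[0,0,0]]]'
python3 -m crank '[[0.7,[0,0,0.005],[0,0,0]],[0.7,[0,0,0.004],[0,0,0]],[0.7,[0,0,0.0025],[0,0,0]],[0.7,[0,0,0],[0,0,0]],[0.7,[0,0,0],[0,0,0]]]'
```

```text
time: 26.5
tool_pos: [0.5505, -0.187, 0.0487]
ee_rot: [3.14, 0.001, 1.71]
wrist_force: [-0.1, 0.6, -0.4]
width: 0.0395
finger_force: 30.0
time: 27.0
tool_pos: [0.55, -0.1872, 0.0365]
ee_rot: [3.142, 0.0, 1.709]
wrist_force: [-0.5, -0.5, -0.3]
width: 0.0397
finger_force: 30.0
```

```bash
python3 -m crank '[[0.7,[0,0,0.001],[0,0,0]],[0.7,[0,0,0],[0,0,0]],[0.3,[0,0,0],[0,0,0]],[0.3,[0,0,0],[0,0,0]],[0.3,[0,0,0],[0,0,0]],[0.3,[0,0,0],[0,0,0]],[0.3,[0,0,0],[0,0,0]]]';python3 -m crank '[[0.3,[0,0,-0.015],[0,0,0]],[0.3,[0,0,-0.03],[0,0,0]],[0.3,[0,0,-0.035],[0,0,0]],[0.3,[0,0,-0.035],[0,0,0]],[0.3,[0,0,-0.03],[0,0,0]],[0.3,[0,0,-0.015],[0,0,0]],[0.3,[0,0,0],[0,0,0]],[0.3,[0,0,0],[0,0,0]]]'; python3 go.py 0.14 db
```

```text
time: 27.7
tool_pos: [0.5499, -0.1871, 0.0353]
ee_rot: [-3.141, -0.0, 1.709]
wrist_force: [0.5, -0.1, 0.3]
width: 0.0659
finger_force: 0.0
time: 28.5
tool_pos: [0.5496, -0.1869, 0.1946]
ee_rot: [-3.141, -0.001, 1.709]
wrist_force: [0.2, 0.4, 0.0]
width: 0.0658
finger_force: 0.0
t 28.5 pos [ 0.5496 -0.1869  0.1946] rpy [-1.7994e+02 -3.0000e-02  9.7920e+01] w 0.0658
db now-frame mm [295.7 -36.1  54.8] target-frame mm 278.0 -107.2 toolz turn 14.12
```

```bash
python3 -m crank '[[0.3,[0.02,0,0],[0,0,0]],[0.3,[0.04,-0.006,0],[0,0,0]],[0.3,[0.045,-0.006,0],[0,0,0]],[0.3,[0.045,-0.006,0],[0,0,0]],[0.3,[0.045,-0.006,0],[0,0,0]],[0.3,[0.045,-0.006,0],[0,0,0]],[0.3,[0.045,-0.006,0],[0,0,0]],[0.3,[0.011,0,0],[0,0,0]]]' >/dev/null
python3 -m crank '[[0.3,[0,0,0],[0,0,7]],[0.3,[0,0,0.01],[0,0,7.1]],[0.3,[0,0,0.02],[0,0,0]],[0.3,[0,0,0.02],[0,0,0]],[0.3,[0,0,0.005],[0,0,0]],[0.3,[0,0,0],[0,0,0]],[0.3,[0,0,0],[0,0,0]],[0.3,[0,0,0],[0,0,0]]]' >/dev/null; python3 go.py .036 db
```

```text
t 30.1 pos [0.4742 0.1011 0.1415] rpy [ 1.7989e+02 -2.0000e-02  8.3820e+01] w 0.0659
db now-frame mm [ -0.3  -1.4 105.5] target-frame mm -0.3 -1.2 toolz turn 0.02
```

```bash
python3 -m crank '[[0.3,[0,-0.001,0.015],[0,0,0]],[0.3,[0,0,0.025],[0,0,0]],[0.3,[0,0,0.025],[0,0,0]],[0.3,[0,0,0.02],[0,0,0]],[0.3,[0,0,0.013],[0,0,0]],[0.3,[0,0,0.006],[0,0,0]],[0.3,[0,0,0],[0,0,0]],[0.3,[0,0,0],[0,0,0]]]'
python3 -m crank '[[0.7,[0,0,0],[0,0,0]],[0.7,[0,0,0],[0,0,0]],[0.7,[0,0,0],[0,0,0]],[0.7,[0,0,0],[0,0,0]],[0.7,[0,0,0],[0,0,0]],[0.7,[0,0,0],[0,0,0]],[0.7,[0,0,0],[0,0,0]]]'; python3 go.py .19 wb
```

```text
time: 30.9
tool_pos: [0.4735, 0.1013, 0.0376]
ee_rot: [3.14, -0.0, 1.463]
wrist_force: [-0.0, 0.0, 0.1]
width: 0.0657
finger_force: 0.0
time: 31.6
tool_pos: [0.4728, 0.1012, 0.0369]
ee_rot: [3.141, -0.0, 1.463]
wrist_force: [-0.2, -0.5, 3.3]
width: 0.0395
finger_force: 30.0
t 31.6 pos [0.4728 0.1012 0.0369] rpy [179.97  -0.    83.82] w 0.0395
wb now-frame mm [-205.    90.4 -153.1] target-frame mm -220.8 37.8 toolz turn -14.08
```

```bash
python3 -m crank '[[0.7,[0,0,-0.01],[0,0,0]],[0.7,[0,0,-0.025],[0,0,0]],[0.7,[0,0,-0.035],[0,0,0]],[0.7,[0,0,-0.035],[0,0,0]],[0.7,[0,0,-0.03],[0,0,0]],[0.7,[0,0,-0.015],[0,0,0]],[0.7,[0,0,0],[0,0,-7]],[0.7,[0,0,0],[0,0,-7.1]]]' >/dev/null
python3 -m crank '[[0.7,[-0.02,0.004,0],[0,0,0]],[0.7,[-0.04,0.007,0],[0,0,0]],[0.7,[-0.04,0.007,0],[0,0,0]],[0.7,[-0.04,0.007,0],[0,0,0]],[0.7,[-0.04,0.007,0],[0,0,0]],[0.7,[-0.025,0.004,0],[0,0,0]],[0.7,[-0.017,0.002,0],[0,0,0]],[0.7,[0,0,0],[0,0,0]]]' >/dev/null
python3 -m crank '[[0.7,[0,0,0],[0,0,0]],[0.7,[0,0,0],[0,0,0]],[0.7,[0,0,0],[0,0,0]]]'; python3 go.py .036 wb
```

```text
time: 33.5
tool_pos: [0.5406, -0.1121, 0.1867]
ee_rot: [3.141, -0.0, 1.711]
wrist_force: [-0.4, -0.2, -1.2]
width: 0.0394
finger_force: 30.0
t 33.5 pos [ 0.5406 -0.1121  0.1867] rpy [ 1.7998e+02 -1.0000e-02  9.8030e+01] w 0.0394
wb now-frame mm [ -0.2  -0.2 150.7] target-frame mm -0.2 -0.2 toolz turn 0.13
```

```bash
python3 -m crank '[[0.7,[0,0,0.015],[0,0,0]],[0.7,[0,0,0.03],[0,0,0]],[0.7,[0,0,0.035],[0,0,0]],[0.7,[0,0,0.03],[0,0,0]],[0.7,[0,0,0.018],[0,0,0]],[0.7,[0,0,0.01],[0,0,0]],[0.7,[0,0,0],[0,0,0]],[0.7,[0,0,0],[0,0,0]]]'
python3 -m crank '[[0.7,[0.001,0,0.005],[0,0,0]],[0.7,[0,0,0.004],[0,0,0]],[0.7,[0,0,0.002],[0,0,0]],[0.7,[0,0,0],[0,0,0]],[0.7,[0,0,0],[0,0,0]]]'
```

```text
time: 34.3
tool_pos: [0.5413, -0.1134, 0.0492]
ee_rot: [3.14, 0.001, 1.709]
wrist_force: [0.7, 1.1, -0.6]
width: 0.0396
finger_force: 30.0
time: 34.8
tool_pos: [0.5407, -0.1125, 0.0376]
ee_rot: [3.141, 0.0, 1.709]
wrist_force: [0.2, 0.0, -1.3]
width: 0.0396
finger_force: 30.0
```

```bash
python3 -m crank '[[0.7,[0,0,0.001],[0,0,0]],[0.7,[0,0,0],[0,0,0]],[0.3,[0,0,0],[0,0,0]],[0.3,[0,0,0],[0,0,0]],[0.3,[0,0,0],[0,0,0]],[0.3,[0,0,0],[0,0,0]],[0.3,[0,0,0],[0,0,0]]]';python3 -m crank '[[0.3,[0,0,-0.015],[0,0,0]],[0.3,[0,0,-0.03],[0,0,0]],[0.3,[0,0,-0.035],[0,0,0]],[0.3,[0,0,-0.035],[0,0,0]],[0.3,[0,0,-0.03],[0,0,0]],[0.3,[-0.02,0,-0.015],[0,0,0]],[0.3,[-0.04,0,0],[0,0,0]],[0.3,[-0.04,0,0],[0,0,0]]]' >/dev/null; python3 -m crank '[[0.3,[-0.04,0,0],[0,0,0]],[0.3,[-0.04,0,0],[0,0,0]],[0.3,[-0.04,0,0],[0,0,0]],[0.3,[-0.03,0,0],[0,0,0]],[0.3,[-0.01,0,0],[0,0,0]],[0.3,[0,0,0],[0,0,0]],[0.3,[0,0,0],[0,0,0]],[0.3,[0,0,0],[0,0,0]]]'; python3 - <<'E'
from bench import vision; import cv2,pickle
s=vision.snapshot("wrist"); pickle.dump(s,open("wf.pkl","wb"));cv2.imwrite("pics/w3.png",s["color"][:,:,::-1])
E
```

```text
time: 35.5
tool_pos: [0.5406, -0.1125, 0.0364]
ee_rot: [-3.142, 0.0, 1.709]
wrist_force: [0.5, -0.3, -0.6]
width: 0.0658
finger_force: 0.0
time: 37.1
tool_pos: [0.5768, -0.3683, 0.1973]
ee_rot: [3.141, 0.0, 1.711]
wrist_force: [0.5, -0.4, -0.2]
width: 0.0657
finger_force: 0.0
```

View pics/w3.png

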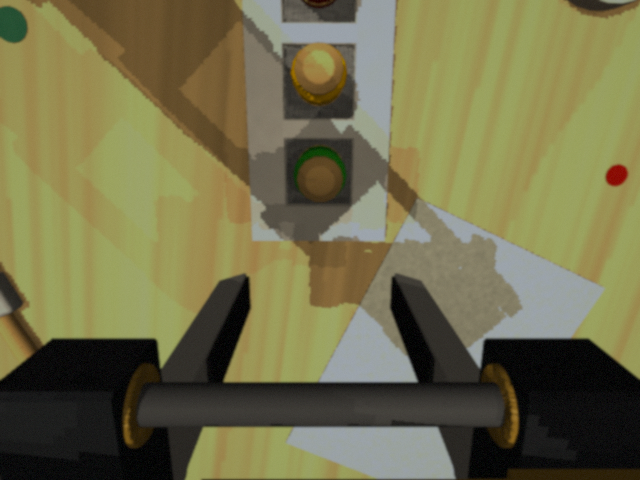

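Yellow (319,75) and green (320,172) are well centred in their pockets. I'll check red and blue from the scene camera, which is now unobstructed.

```bash
python3 - <<'E'
from bench import vision; import cv2,pickle
s=vision.snapshot("side"); cv2.imwrite("pics/s4.png",cv2.resize(s["color"][110:250,290:470,::-1],None,fx=4,fy=4))
E
```

```text
(no output)
```

View pics/s4.png

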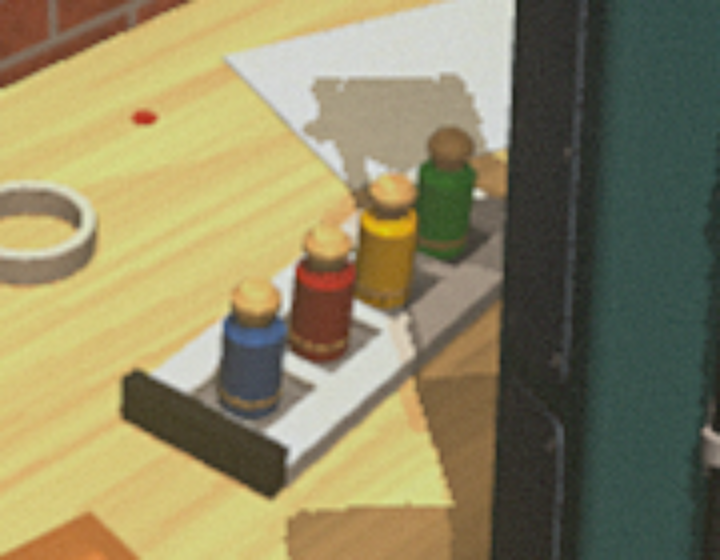

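The side crop shows all four upright in their pockets. From the black end they run blue (250,365), red (322,310), yellow (387,255), green (445,205), evenly seated, and the gripper is clear. Handing in.

```bash
python3 -c "
from bench import robot; print(robot.close_job())"
```

```text
the job is handed in; nothing more can be done
None
```

All four skittles stand upright in the white display rack in reverse order (blue nearest its black end, then red, yellow, green), released and clear of the gripper; the job was handed in at about 37 s, but it returned no verdict.

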